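# Raise the splash window to its marked height

### The job

Push the sliding window of the splash screen up with the fingertips from beneath its lip, steadily, until the top of the lip is level with the tip of the cone-shaped pointer clipped to the left-hand jamb (seen from the lip's side, the one farther from the robot), without running well past it (the round tab on the other jamb is only the upper limit). Then take the fingers away and leave the window standing at that height. Do not press on the top of the lip or take hold of it, and leave the clips and everything else on the counter where they are.

Things in the scene. Friction and masses are not known exactly. Their poses are not given: they have to be found in the camera images.
- hood: fixed open-backed splash screen: two white jambs 30 mm square, 390 mm high, 380 mm between centres; base plate 460 mm wide, 12 mm thick, from 40 mm before to 280 mm behind the window; sill in the window's plane up to 85 mm. Origin: on the counter below the middle of the window's plane; x points level through the window from its front (lip side) to its back, mostly to the robot's right; y along the window; z up. Place and yaw vary
- lip_edge (a point): middle of the lip's front edge, at its top, 50 mm before the window's plane. The lip is a level aluminium ledge along the clear window's bottom, 330 mm wide, 12 mm thick (underside 12 mm below this point), reaching 56 mm out of the front, its front edge rounded (6 mm radius). Fingers pointing forward and down at about 45 degrees get under it from the front
- sash (a joint): height of the window in m: 0 closed (top of the lip 102 mm above the counter), up to 0.18. Counterweights inside the jambs balance it: it takes some 2 to 5 N to move and stays at any height where it is left. It starts slightly open. A thin black rubber strip lies on top of the lip; it is not to be pressed
- mark_tip (a point): tip of the dark steel cone, 26 mm long, that points level towards the lip's left-hand end; it sits on a clip around the left-hand jamb (+y of the hood, the one farther from the robot). Its height is the height to reach. It varies.
- stop_tab: clip with a round tab, 34 mm across, around the right-hand jamb (-y of the hood): the upper limit, not the height to reach. Origin: centre of the jamb at the tab's height
- jar: white plastic jar with a steel lid, 52 mm across, 70 mm high, stands before the left-hand jamb. Origin: centre of its underside. A bystander.
- beaker: small steel cup, 56 mm across, 65 mm high, stands before the right-hand jamb. Origin: centre of its underside. A bystander.
- funnel: black cone-shaped fitting standing on its 100 mm wide end, 130 mm high, on the counter to the robot's left. Origin: centre of its underside. A bystander.
- bottle: white bottle, 60 mm across, 160 mm high, on the counter to the robot's left. Origin: centre of its underside. A bystander.
- gasket: flat blue ring, 120 mm across, 12 mm high, lying on the counter to the robot's left. Origin: centre of its underside. A bystander.
- scraper: grey spatula-like scraper, 200 mm long, lying on the counter in front of the robot, to the left. Origin: centre of its underside at the middle of its length. A bystander.
- can: aluminium can, 60 mm across, 90 mm high, on the counter to the robot's left. Origin: centre of its underside. A bystander.

How it is judged:
On the way, in this order (a step that is already met when the one before it is completed fails the run):
1. the fingers push the lip while the window is still well below the mark ((contact force between the fingers and sash_c5 above 0.5 N or contact force between the fingers and sash_c6 above 0.5 N) and z of lip_edge in the frame of mark_tip below -0.03 m), for 0.1 s.
2. the fingers bring the lip level with the pointer (within 10 mm) ((contact force between the fingers and sash_c5 above 0.5 N or contact force between the fingers and sash_c6 above 0.5 N) and z of lip_edge in the frame of mark_tip between -0.01 and 0.01 m), for 0.1 s.
At the end, for the whole second after the job is handed in: the top of the lip stands level with the pointer's tip within 10 mm, at rest; both clips within 6 mm and every bystander within 30 mm of where they were (z of lip_edge in the frame of mark_tip between -0.01 and 0.01 m and velocity of joint sash between -0.005 and 0.005 m/s and distance of each of mark_tip, stop_tab from where it was at the start of the episode below 0.006 m and distance of each of jar, beaker, funnel, bottle, gasket, scraper, can from where it was at the start of the episode below 0.03 m); the robot touches nothing.
It fails at once if the window runs more than 25 mm past the pointer (z of lip_edge in the frame of mark_tip above 0.025 m).
It fails at once if the window is thrown up (faster than 0.35 m/s) (velocity of joint sash above 0.35 m/s).
It fails at once if the lip is pressed from above or gripped (contact force between any of the fingers, the arm and sash_c7 above 2 N).
It fails at once if a clip is moved (distance of any of mark_tip, stop_tab from where it was at the start of the episode above 0.006 m).
It fails at once if a bystander is moved, lifted or knocked over (distance of any of jar, beaker, funnel, bottle, gasket, scraper, can from where it was at the start of the episode above 0.03 m or angle between any of jar, beaker, funnel, bottle, gasket, scraper, can's own z axis and vertical above 0.5 rad).
It also fails if it takes over 42 s, if anything falls off the work surface, if the arm or the gripper's body presses on something with over 40 N, if the wrist force passes 120 N, or if a joint passes its speed limit or range.

### The arm

A 6-joint arm with a two-finger parallel gripper is mounted at the origin on the work surface. World frame = base frame: x ahead of the robot, y to its left, z up, the work surface at z = 0. Lengths are in m, angles in rad, forces in N, time in s.
With the tool pointing down it reaches from about 0.375 to 0.975 m from the base axis. Payload 3.8 kg.
Tool frame: the origin (TCP) lies on the centre line of the jaws, within the pads' length; the fingertips stand 14 mm ahead of it and the grasp point (between the pads) lies 5 mm behind it; z points along the fingers, x is the direction in which the jaws open and shut, and the axes are right-handed (so a half turn about z gives the same grasp; the last joint's range is limited). The gripper opens to 85 mm and grips with 20 to 120 N. Pads are 22 mm wide; open, the fingers measure 114 mm over their backs; the gripper's body (76 mm by 85 mm) begins 54 mm behind the grasp point. The pads swing forward as they close: fully open they stand 13 mm farther back than shut.
Start: joints at [-1.372, 0.264, 1.604, -0, 1.274, -0.037], TCP at [0.158, -0.656, 0.205] pointing down, gripper open.
Joint ranges: [-2.63, 2.63], [-0.94, 2.18], [0.31, 2.57], [-1.31, 4.45], [0, 2.66], [-2.55, 2.55]. Speed limits (rad/s): [2.57, 2.57, 3.14, 3.14, 3.14, 3.14].

### API

Orientations are given as a rotation vector (axis times angle).
In Python, from workcell import bot gives the robot as it stands. The module is installed in compiled form; this text tells all that it offers.
- The arm moves only by the tool arm_command, never from a script. Its argument "steps" is one flat list of numbers, 7 for each row, row after row: the shift along the tool's x, y, z in units of 30 mm (1.0 is 30 mm), then the turn, a rotation vector about the tool's x, y, z in units of 6 degrees (1.0 is 6 degrees), then the opening, from 0 (shut) to 1 (fully open). In form: [tx, ty, tz, ax, ay, az, fingers, tx, ty, tz, ax, ay, az, fingers, ...]. A call has 1 to 10 rows; each row shifts and turns the commanded pose from where the row before left it, along the tool's axes as they then stand; what a row does not reach is not made up. A row lasts 1/8 s, in which the tool goes at most 62.5 mm and 10.7 degrees, less where a joint would pass 70% of its speed; a pose out of reach is approached as far as the arm can. A call is refused whole if a number of a shift passes 1 or a number of a turn 1, either way. A call with a gripper value outside its range is refused whole. The fingers move at their own pace and stop on an object; "squeeze" is the grip in N (left out, the last holds). Time passes only in rows, so rows that do not move let the fingers close. It gives the time, the measured TCP pose, the force and the opening at its end, in the units of the state.
- bot.read_state(): the state, without advancing time (a new reading comes with each control period).
- bot.read_camera(name): name is "scene" or "top" or "wrist"; returns a dict with "img" (480x640x3 uint8, red, green, blue), "camera_matrix" (3x3 intrinsics, pixels), "pose" (4x4, takes a point from camera to world coordinates); the wrist camera has in their place "T_tool_cam" (4x4, takes a point from camera to tool coordinates, whose origin is the TCP and whose axes are the tool frame's). Camera axes: x right, y down, z forward; pixel columns grow to the right and rows downward; lengths in m; the calibration is good to about 2 mm. A picture is of the moment at which its call begins: read the wrist's pose just before it. There is no depth.
- bot.finish_job(): hands the job in, once; it reports no verdict.
The state is a dict: "time": time; "q": joint angles; "joint_vel": joint speeds; "joint_torque": joint torques, N m; "tool_pos": TCP position; "tcp_rot": TCP orientation; "wrist_force": force on the tool from outside, world axes, zero at the start; "torque": the same for the moment, N m; "width": opening from 0.0 (shut) to 1.0 (fully open).
Only numpy, scipy, OpenCV 4.12 (cv2) and the standard library are available. Lean on these libraries where they do the work, as an engineer would, in place of code of your own. Each camera call takes 0.05 s, during which the arm holds its last target.

## Working session

There is one attempt and no reset: what is moved stays moved. The work goes in short steps, Python scripts to look and compute and a tool call to move; the robot and the scene stay as the last step left them, time stands still between calls to the robot, and variables do not carry over. Pictures are saved under pics/ and viewed, and the job is handed in when it is done.

Besides the shell and the picture viewer there is one more tool, called after "Request:" as a command line: name --argument value ..., lists and objects as JSON in quotes. arm_command: Moves the arm, as the interface text tells. Its arguments: {"type":"object","properties":{"steps":{"type":"array","items":{"type":"number"}},"squeeze":{"type":"number"}},"required":["steps"]}

```bash
mkdir -p pics; python3 - <<'E'
from workcell import bot
import cv2,numpy as np
s=bot.read_state();print(s)
for n in("scene","top","wrist"):
    c=bot.read_camera(n);cv2.imwrite(f"pics/{n}0.png",c["img"][:,:,::-1])
    print(n,c["camera_matrix"].tolist(),np.round(c.get("pose",c.get("T_tool_cam")),4).tolist())
E
```

```text
{'time': 0.0, 'q': array([-1.37192840e+00,  2.64747835e-01,  1.60542686e+00, -2.58854811e-05,
        1.27371601e+00, -3.68976521e-02]), 'joint_vel': array([ 0.0008365 ,  0.00045441, -0.00174054, -0.00039128, -0.00214921,
       -0.00058452]), 'joint_torque': array([-4.23477431e-04, -5.15107834e+01, -3.67316115e+01, -7.56588383e-05,
        1.29364451e-02, -2.58335041e-05]), 'tool_pos': array([ 0.15749949, -0.65552113,  0.20403716]), 'tcp_rot': array([-2.46614047,  1.94384103,  0.00277448]), 'wrist_force': array([-0.11849379,  0.2295608 , -0.48128131]), 'torque': array([-0.01623129,  0.05308663,  0.0384013 ]), 'width': 0.997456184374323}
scene [[458.8782522150678, 0.0, 317.71333691563746], [0.0, 458.8782522150678, 236.31509988759126], [0.0, 0.0, 1.0]] [[-0.436, 0.6616, -0.6101, 1.1766], [0.8999, 0.3174, -0.2989, 0.4256], [-0.0041, -0.6794, -0.7338, 0.9178], [0.0, 0.0, 0.0, 1.0]]
top [[621.6209368836614, 0.0, 323.0561217908886], [0.0, 621.6209368836614, 231.51214599868433], [0.0, 0.0, 1.0]] [[-0.0147, -0.9831, 0.1827, 0.298], [-0.9998, 0.0171, 0.0119, 0.1221], [-0.0148, -0.1824, -0.9831, 1.4793], [0.0, 0.0, 0.0, 1.0]]
wrist [[363.61639986320574, 0.0, 322.81940821444357], [0.0, 363.61639986320574, 240.66725264762132], [0.0, 0.0, 1.0]] [[1.0, -0.0, -0.0, -0.0002], [0.0, 0.945, 0.327, -0.0848], [0.0, -0.327, 0.945, -0.1686], [0.0, 0.0, 0.0, 1.0]]
```

View pics/scene0.png

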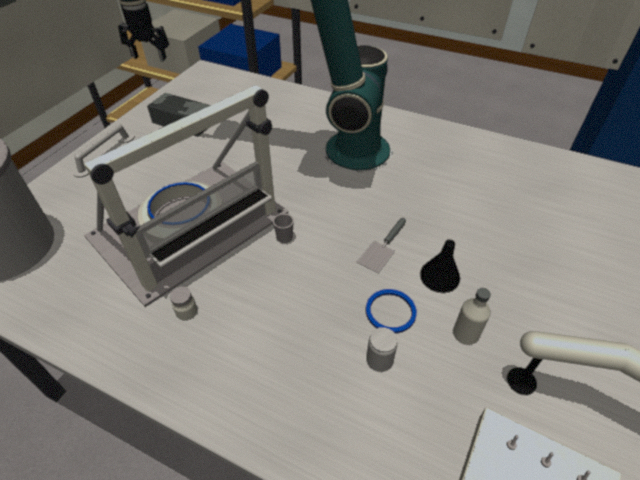

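View pics/top0.png

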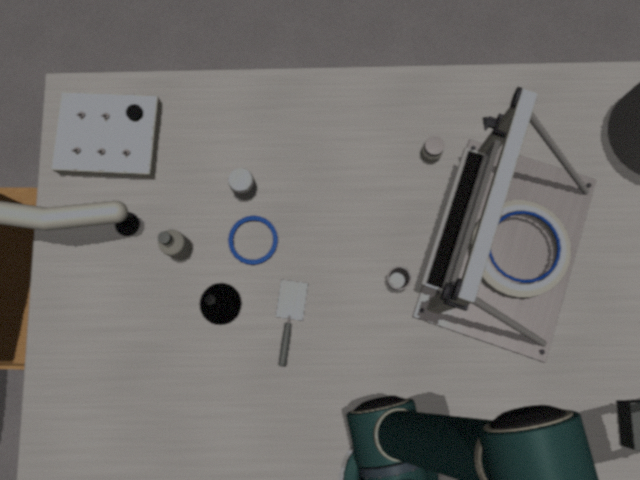

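View pics/wrist0.png

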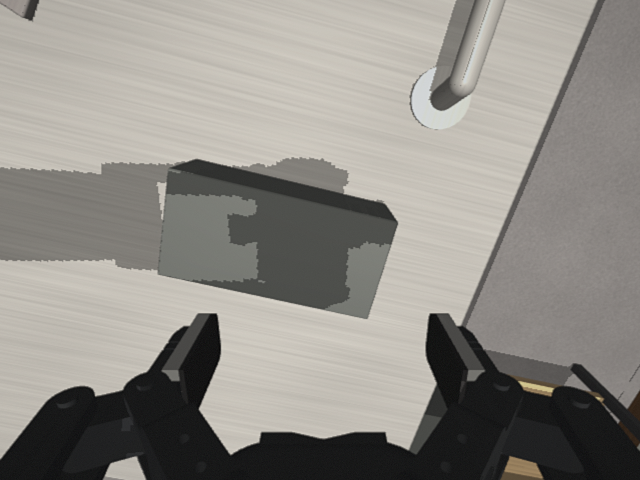

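The scene view shows the screen at left, with the lip facing away from the camera's left edge toward the jar (184,302) and beaker (284,228). In the top view the black strip runs from (472,155) to (437,285). I'll zoom in next.

```bash
python3 - <<'E'
import cv2
a=cv2.imread("pics/top0.png");b=cv2.imread("pics/scene0.png")
cv2.imwrite("pics/topz.png",cv2.resize(a[75:375,400:610],None,fx=2.0*1,fy=2.0,interpolation=cv2.INTER_CUBIC))
cv2.imwrite("pics/topz2.png",cv2.resize(a[80:200,420:580],None,fx=5,fy=5,interpolation=cv2.INTER_CUBIC))
cv2.imwrite("pics/scz.png",cv2.resize(b[80:320,75:305],None,fx=2.5,fy=2.5,interpolation=cv2.INTER_CUBIC))
cv2.imwrite("pics/scz2.png",cv2.resize(b[190:310,80:240],None,fx=5,fy=5,interpolation=cv2.INTER_CUBIC))
E
```

```text
(no output)
```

View pics/topz.png

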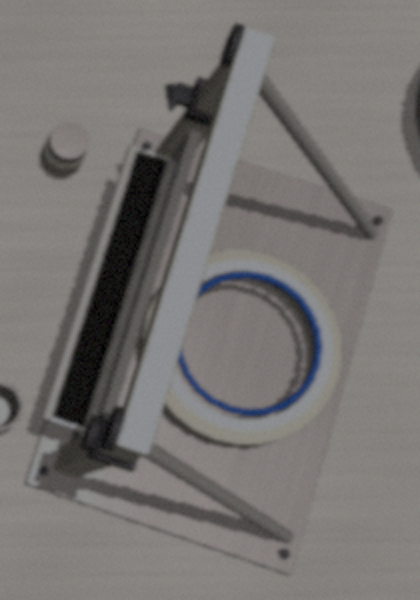

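View pics/topz2.png

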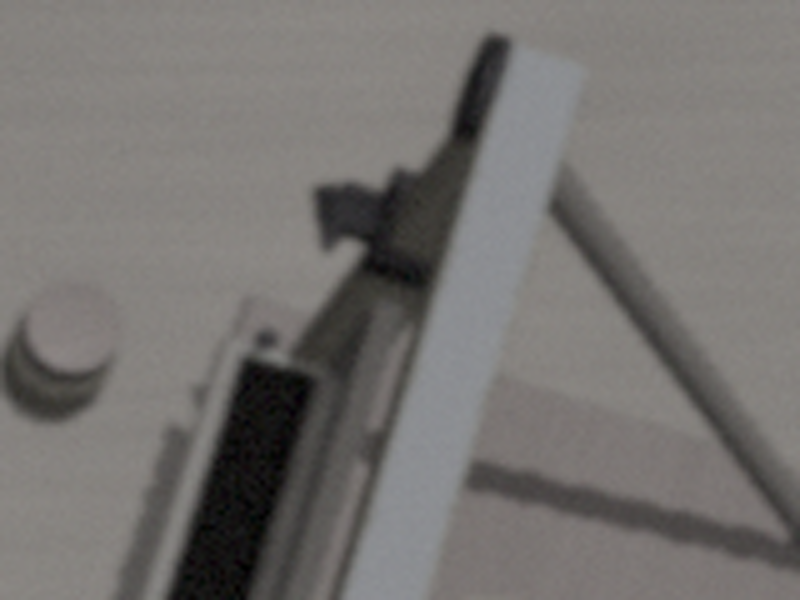

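View pics/scz.png

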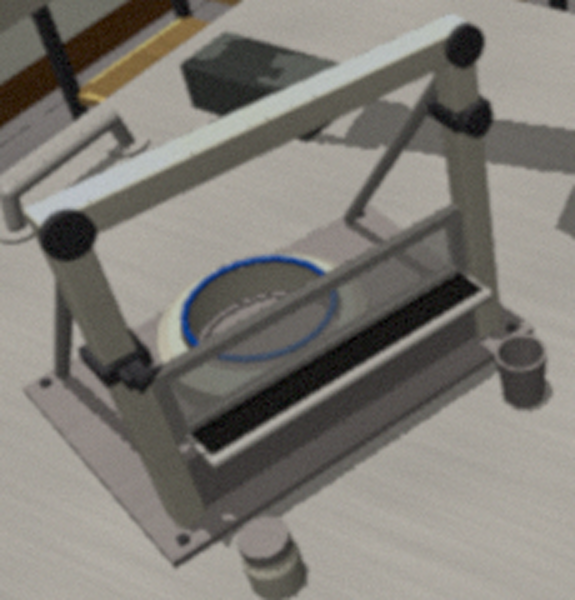

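View pics/scz2.png

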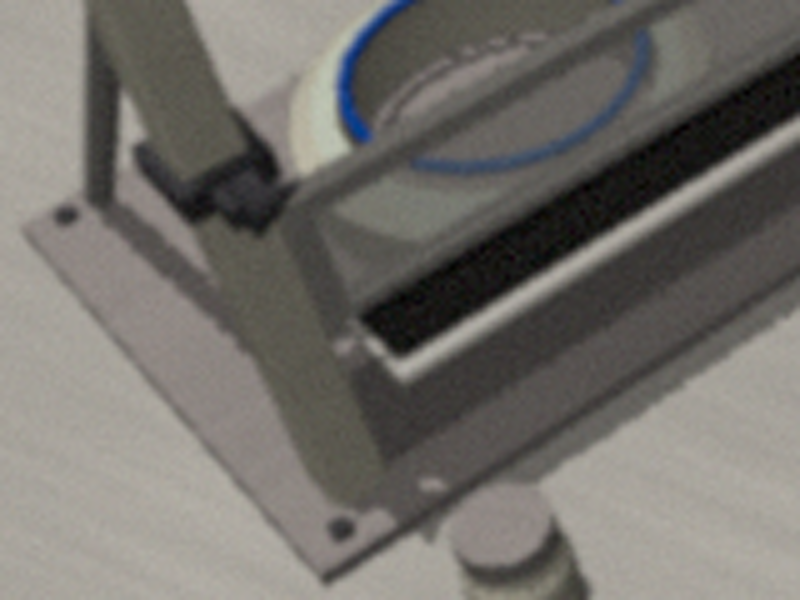

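```bash
cat > h.py <<'E'
import numpy as np,cv2
from workcell import bot
cams={}
def cam(n):
    if n not in cams:
        c=bot.read_camera(n);cams[n]=(np.array(c["camera_matrix"]),np.array(c["pose"]))
    return cams[n]
def ray(n,uv,kp=None):
    K,P=kp if kp else cam(n)
    d=P[:3,:3]@np.linalg.solve(K,[uv[0],uv[1],1]);return P[:3,3],d/np.linalg.norm(d)
def onz(n,uv,z,kp=None):
    o,d=ray(n,uv,kp);return o+d*(z-o[2])/d[2]
def tri(rs):
    A=sum(np.eye(3)-np.outer(d,d) for o,d in rs);b=sum((np.eye(3)-np.outer(d,d))@o for o,d in rs)
    X=np.linalg.solve(A,b);return X,[np.linalg.norm((np.eye(3)-np.outer(d,d))@(X-o)) for o,d in rs]
E
python3 - <<'E'
from h import *
np.set_printoptions(precision=4,suppress=True)
for n,uv in [("top",(412.5,317.5)),("top",(545,362.5)),("top",(596,179)),("top",(470,139)),("scene",(145.2,306.4)),("scene",(85,236))]:print(n,uv,onz(n,uv,.012))
# lip front corners: top & scene
z=lambda x,y,s,ox,oy:(x/s+ox,y/s+oy)
print("lipL",tri([ray("top",z(245,345,5,420,80)),ray("scene",z(403,368,5,80,190))]))
print("lipR",tri([ray("top",z(50,418,2,400,75)),ray("scene",z(490,292,2.5,75,80))]))
print("tip",tri([ray("top",z(327,247,5,420,80)),ray("scene",z(293,190,5,80,190))]))
print("jar",onz("top",z(66,325,5,420,80),.07),"beaker",onz("top",(398,279),.065))
E
```

```text
top (412.5, 317.5) [ 0.3627 -0.0661  0.012 ]
top (545, 362.5) [ 0.2555 -0.3659  0.012 ]
top (596, 179) [ 0.6885 -0.5234  0.012 ]
top (470, 139) [ 0.7958 -0.2251  0.012 ]
scene (145.2, 306.4) [ 0.8026 -0.2123  0.012 ]
scene (85, 236) [ 0.6942 -0.5103  0.012 ]
lipL (array([ 0.7365, -0.1948,  0.1086]), [np.float64(0.004262401484023353), np.float64(0.004262401484023409)])
lipR (array([ 0.4295, -0.0806,  0.107 ]), [np.float64(0.004169366504986003), np.float64(0.004169366504985865)])
tip (array([ 0.7427, -0.2066,  0.2259]), [np.float64(0.0015959804217141392), np.float64(0.0015959804217141782)])
jar [ 0.763  -0.1239  0.07  ] beaker [ 0.4478 -0.0299  0.065 ]
```

Request:
arm_command --steps '[0,0,-1,0,0,0,0,0,0,-1,0,0,0,0,0,0,-1,0,0,0,0,0,0,-1,0,0,0,0,0,0,-1,0,0,0,0,0,0,-1,0,0,0,0,0,0,-1,0,0,0,0,0,0,-1,0,0,0,0,0,0,-1,0,0,0,0,0,0,-1,0,0,0,0]' --squeeze 20

```text
time: 1.5
tool_pos: [0.1577, -0.6562, 0.5062]
tcp_rot: [-2.467, 1.945, 0.0]
wrist_force: [-0.9, -0.5, -0.3]
width: -0.001
```

Request:
arm_command --steps '[-0.9,-1,-0.2,0,0,0,0,-0.9,-1,-0.2,0,0,0,0,-0.9,-1,-0.2,0,0,0,0,-0.9,-1,-0.2,0,0,0,0,-0.9,-1,0,0,0,0,0,-0.9,-1,0,0,0,0,0,-0.9,-1,0,0,0,0,0,-0.9,-1,0,0,0,0,0,-0.9,-1,0,0,0,0,0,-0.9,-1,0,0,0,0,0]'

```text
time: 2.75
tool_pos: [0.3868, -0.3225, 0.5294]
tcp_rot: [-2.467, 1.945, -0.0]
wrist_force: [-0.1, -0.3, 0.1]
width: -0.0
```

Request:
arm_command --steps '[-0.9,-1,0,0,0,0,0,-0.9,-1,0,0,0,0,0,-0.9,-1,0,0,0,0,0,-0.9,-1,0,0,0,0,0,-0.9,-1,0,0,0,0,0,-0.9,-1,0,0,0,0,0,-0.9,-1,0,0,0,0,0,-0.9,-1,0,0,0,0,0,-0.9,-1,0,0,0,0,0,-0.9,-1,0,0,0,0,0]'

```text
time: 4.0
tool_pos: [0.6155, 0.0101, 0.5293]
tcp_rot: [2.467, -1.945, 0.0]
wrist_force: [-0.1, 0.2, 0.2]
width: -0.002
```

Request:
arm_command --steps '[0,0,0.7,0,0,-0.94,0,0,0,0.7,0,0,-0.94,0,0,0,0.7,0,0,-0.94,0,0,0,0.7,0,0,-0.94,0,0,0,0.7,0,0,-0.94,0,0,0,0.7,0,0,-0.94,0,0,0,0.7,0,0,-0.94,0,0,0,0.7,0,0,-0.94,0,0,0,0.7,0,0,-0.94,0,0,0,0.7,0,0,-0.94,0]'

```text
time: 5.25
tool_pos: [0.6148, 0.0089, 0.3185]
tcp_rot: [3.094, -0.543, -0.0]
wrist_force: [-0.5, -0.5, -0.1]
width: -0.002
```

Request:
arm_command --steps '[0,0,0,-0.75,0,0,0,0,0,0,-0.75,0,0,0,0,0,0,-0.75,0,0,0,0,0,0,-0.75,0,0,0,0,0,0,-0.75,0,0,0,0,0,0,-0.75,0,0,0,0,0,0,-0.75,0,0,0,0,0,0,-0.75,0,0,0,0,0,0,-0.75,0,0,0,0,0,0,-0.75,0,0,0]'

```text
time: 6.5
tool_pos: [0.6151, 0.0091, 0.3193]
tcp_rot: [2.324, -0.412, -0.171]
wrist_force: [-0.4, -0.3, -0.1]
width: 0.003
```

```bash
python3 - <<'E'
from h import *
from scipy.spatial.transform import Rotation as R
np.set_printoptions(precision=4,suppress=True)
s=bot.read_state();print(s['q'],s['tool_pos']);print(R.from_rotvec(s['tcp_rot']).as_matrix())
c=bot.read_camera("wrist");cv2.imwrite("pics/w1.png",c["img"][:,:,::-1])
np.savez("w1.npz",p=s['tool_pos'],r=s['tcp_rot'],K=c["camera_matrix"],T=c["T_tool_cam"])
E
```

```text
[ 0.317   0.4062  1.4106 -0.6131  1.8271  0.6641] [0.6151 0.0091 0.3193]
[[ 0.9392 -0.2423 -0.2432]
 [-0.3433 -0.6627 -0.6656]
 [ 0.0001  0.7086 -0.7056]]
```

View pics/w1.png

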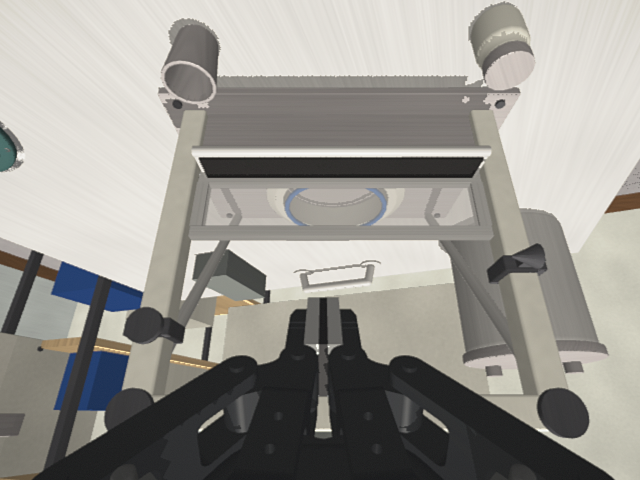

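```bash
python3 - <<'E'
import cv2
a=cv2.imread("pics/w1.png")
cv2.imwrite("pics/w1z.png",cv2.resize(a[230:300,470:560],None,fx=8,fy=8,interpolation=cv2.INTER_CUBIC))
cv2.imwrite("pics/w1y.png",cv2.resize(a[130:210,420:530],None,fx=7,fy=7,interpolation=cv2.INTER_CUBIC))
E
```

```text
(no output)
```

View pics/w1z.png

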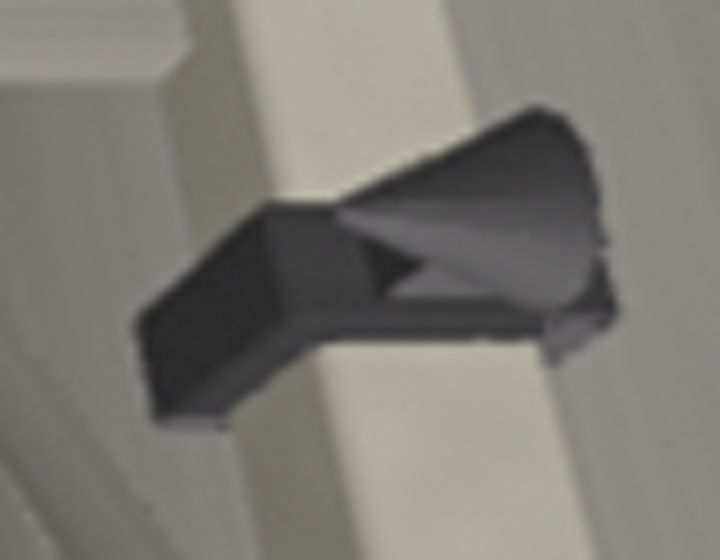

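View pics/w1y.png

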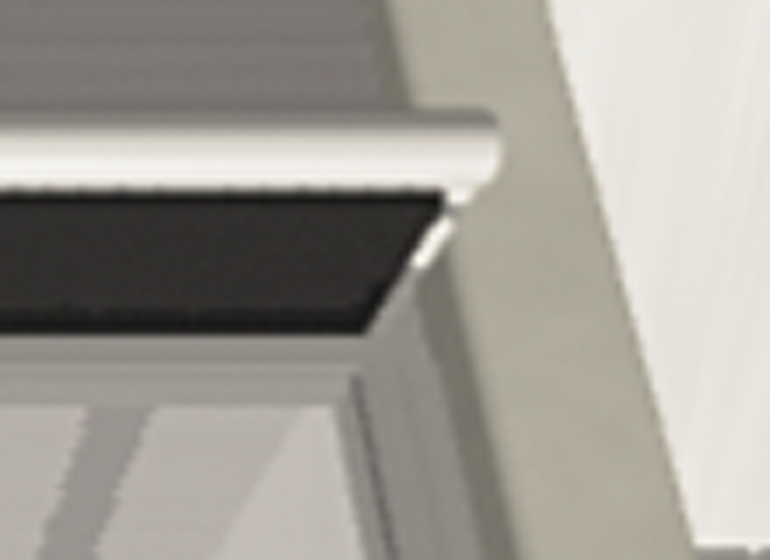

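```bash
cat >> h.py <<'E'
from scipy.spatial.transform import Rotation as R
np.set_printoptions(precision=4,suppress=True)
def wkp(f):
    d=np.load(f);M=np.eye(4);M[:3,:3]=R.from_rotvec(d['r']).as_matrix();M[:3,3]=d['p'];return d['K'],M@d['T']
UX=np.array([-.3385,-.941,0]);UX/=np.linalg.norm(UX);UY=np.array([-UX[1],UX[0],0]);O=np.array([.5665,-.183,0])
def hood(p):
    r=np.asarray(p)-O;return np.array([r@UX,r@UY,r[2]])
E
python3 - <<'E'
from h import *
k=wkp("w1.npz")
T=ray("top",(485.4,129.4));S=ray("scene",(138.6,228));W=ray(None,(512.5,256.5),k)
for rs in([T,W],[S,W],[T,S],[T,S,W]):
    X,e=tri(rs);print(X,hood(X),np.round(e,4))
# lip: strip front-left corner & lip end
X,e=tri([ray("top",(420+245/5,80+360/5)),ray(None,(420+445/7,130+190/7),k)]);print("strip",X,hood(X),e)
# ray∩hood plane x
def onx(uv,x):
    o,d=ray(None,uv,k);n=UX;t=(x-(o-O)@n)/(d@n);return hood(o+t*d)
print("tip",onx((512.5,256.5),-.04),"stripfront",onx((420+445/7,130+190/7),-.048),onx((340,157),-.048),"lip under tangent",onx((420+400/7,130+112/7),-.048))
for uv in [(160,88),(519,88)]:print(hood(onz(None,uv,.012,k)))
E
```

```text
[ 0.7411 -0.2062  0.2329] [-0.0373  0.1721  0.2329] [0.0001 0.0001]
[ 0.7425 -0.2029  0.2314] [-0.0408  0.1723  0.2314] [0.0031 0.0031]
[ 0.7427 -0.2066  0.2259] [-0.0374  0.1737  0.2259] [0.0016 0.0016]
[ 0.7421 -0.2057  0.2302] [-0.0381  0.1729  0.2302] [0.0012 0.0037 0.0029]
strip [ 0.7333 -0.1979  0.1111] [-0.0425  0.162   0.1111] [np.float64(0.0020405738368924893), np.float64(0.002040573836892419)]
tip [-0.04    0.1705  0.234 ] stripfront [-0.048   0.1611  0.1158] [-0.048  -0.0005  0.1149] lip under tangent [-0.048   0.1568  0.0998]
[-0.0542 -0.2216  0.012 ]
[-0.0518  0.2234  0.012 ]
```

Request:
arm_command --steps '[0.08,-0.74,0.74,0,0,0,0,0.08,-0.74,0.74,0,0,0,0,0.08,-0.74,0.74,0,0,0,0,0.08,-0.74,0.74,0,0,0,0,0.08,-0.74,0.74,0,0,0,0,0.08,-0.74,0.74,0,0,0,0,0.08,-0.74,0.74,0,0,0,0,0.08,-0.74,0.74,0,0,0,0]'

```text
time: 7.65
tool_pos: [0.6337, 0.002, 0.0683]
tcp_rot: [2.329, -0.415, -0.169]
wrist_force: [-0.3, 0.6, 0.2]
width: 0.0
```

```bash
cat > snap.py <<'E'
import sys
from h import *
n=sys.argv[1]
s=bot.read_state();print(s['time'],s['q'],s['tool_pos'],s['wrist_force'],"hood",hood(s['tool_pos']))
c=bot.read_camera("wrist");cv2.imwrite(f"pics/{n}.png",c["img"][:,:,::-1])
np.savez(f"{n}.npz",p=s['tool_pos'],r=s['tcp_rot'],K=c["camera_matrix"],T=c["T_tool_cam"])
E
python3 snap.py w2
```

```text
7.65 [ 0.2993  0.6386  1.5515 -0.5979  1.5064  0.8657] [0.6337 0.002  0.0683] [-0.3003  0.5735  0.1876] hood [-0.1968  0.0007  0.0683]
```

View pics/w2.png

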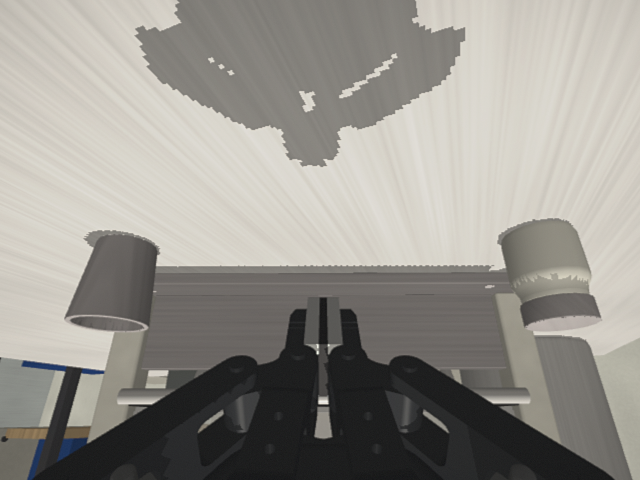

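The lip shows as a bright band at about rows 389–403. The beaker is at left (115,280), the jar at right (550,270), and the way in between them is clear.

```bash
python3 - <<'E'
from h import *
im=cv2.imread("pics/w2.png",0);print(im[380:412,200].tolist());print(im[380:412,470].tolist())
k=wkp("w2.npz")
for u in(200,470):
  for v in(388,404):
    o,d=ray(None,(u,v),k);print(u,v,hood(o+d*((-.05-(o-O)@UX)/(d@UX))))
E
```

```text
[30, 30, 32, 30, 30, 28, 32, 30, 31, 29, 28, 29, 28, 28, 29, 29, 30, 30, 29, 27, 29, 29, 28, 28, 31, 29, 26, 29, 29, 31, 31, 39]
[89, 88, 88, 88, 87, 87, 87, 84, 86, 75, 40, 25, 28, 29, 30, 30, 30, 31, 30, 29, 29, 30, 29, 30, 29, 29, 28, 28, 31, 28, 28, 29]
200 388 [-0.05   -0.1027  0.1052]
200 404 [-0.05   -0.1009  0.1174]
470 388 [-0.05    0.1221  0.1057]
470 404 [-0.05    0.1199  0.1179]
```

Request:
arm_command --steps '[0,0.66,0.66,0,0,0,0,0,0.66,0.66,0,0,0,0,0,0.66,0.66,0,0,0,0,0,0.66,0.66,0,0,0,0,0,0.66,0.66,0,0,0,0,0,0,0,0,0,0,0]'

```text
time: 8.45
tool_pos: [0.5839, -0.1312, 0.0691]
tcp_rot: [2.326, -0.416, -0.171]
wrist_force: [0.2, -0.2, 0.0]
width: -0.004
```

```bash
python3 snap.py w3; python3 - <<'E'
from h import *
c=bot.read_camera("scene");cv2.imwrite("pics/s3.png",cv2.resize(c["img"][80:320,75:375,::-1],None,fx=2.5,fy=2.5,interpolation=cv2.INTER_CUBIC))
E
```

```text
8.45 [ 0.1346  0.5133  1.7543 -0.691   1.3695  0.808 ] [ 0.5839 -0.1312  0.0691] [ 0.2313 -0.2056  0.0491] hood [-0.0546 -0.0011  0.0691]
```

View pics/w3.png

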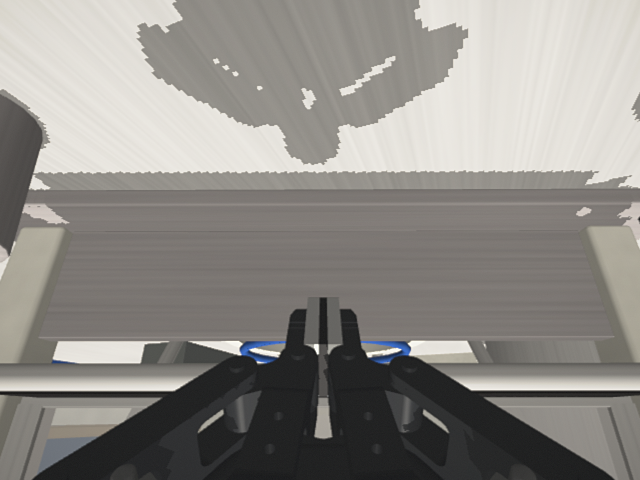

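View pics/s3.png

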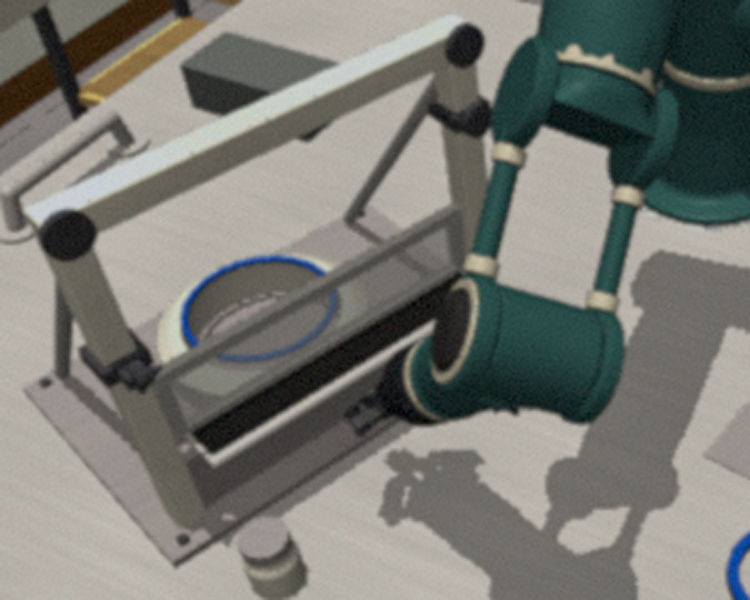

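Request:
arm_command --steps '[0,0.2,-0.2,0,0,0,0,0,0.2,-0.2,0,0,0,0,0,0.2,-0.2,0,0,0,0,0,0.2,-0.2,0,0,0,0,0,0.2,-0.2,0,0,0,0,0,0.2,-0.2,0,0,0,0]'

```text
time: 9.3
tool_pos: [0.5849, -0.1292, 0.1198]
tcp_rot: [2.327, -0.412, -0.171]
wrist_force: [-0.1, 0.1, 0.7]
width: -0.001
```

```bash
python3 snap.py w4
```

```text
9.3 [ 0.138   0.4531  1.7334 -0.682   1.4328  0.7558] [ 0.5849 -0.1292  0.1198] [-0.0517  0.0515  0.7098] hood [-0.0569 -0.0009  0.1198]
```

View pics/w4.png

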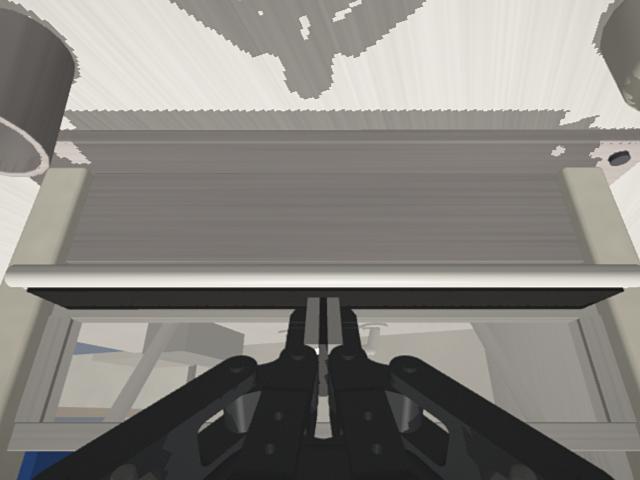

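```bash
python3 - <<'E'
from h import *
k=wkp("w4.npz")
for v in(265,288):
    o,d=ray(None,(180,v),k);print(v,hood(o+d*((-.05-(o-O)@UX)/(d@UX))))
d=np.load("w4.npz");Rm=R.from_rotvec(d['r']).as_matrix()
for n in("scene","top"):
    c=bot.read_camera(n);K,P=cam(n)
    im=c["img"][:,:,::-1].copy()
    x0,y0=(160,170) if n=="scene" else (400,170)
    z=cv2.resize(im[y0:y0+120,x0:x0+150],None,fx=5,fy=5,interpolation=cv2.INTER_CUBIC)
    for t in[(0,0,0),(0,0,.014),(0,.011,.014),(0,-.011,.014)]:
        p=d['p']+Rm@np.array(t);q=P[:3,:3].T@(p-P[:3,3]);u=K@q;u=u[:2]/u[2];print(n,t,u,hood(p))
        cv2.circle(z,(int((u[0]-x0)*5),int((u[1]-y0)*5)),3,(0,0,255),-1)
    cv2.imwrite(f"pics/{n}4.png",z)
E
```

```text
265 [-0.05   -0.0796  0.1036]
288 [-0.05   -0.0774  0.1169]
scene (0, 0, 0) [219.5188 225.8471] [-0.0569 -0.0009  0.1198]
scene (0, 0, 0.014) [217.7843 226.5828] [-0.047  -0.001   0.1099]
scene (0, 0.011, 0.014) [215.3917 222.736 ] [-0.0392 -0.001   0.1176]
scene (0, -0.011, 0.014) [220.1688 230.4167] [-0.0548 -0.0009  0.1021]
top (0, 0, 0) [442.8607 214.3173] [-0.0569 -0.0009  0.1198]
top (0, 0, 0.014) [446.3168 216.6511] [-0.047  -0.001   0.1099]
top (0, 0.011, 0.014) [450.2874 217.0486] [-0.0392 -0.001   0.1176]
top (0, -0.011, 0.014) [442.3928 216.2583] [-0.0548 -0.0009  0.1021]
```

View pics/scene4.png

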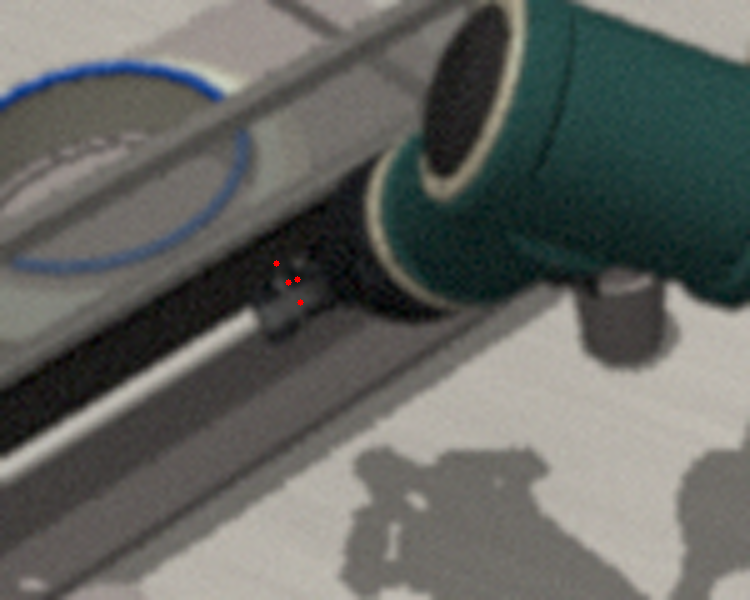

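View pics/top4.png

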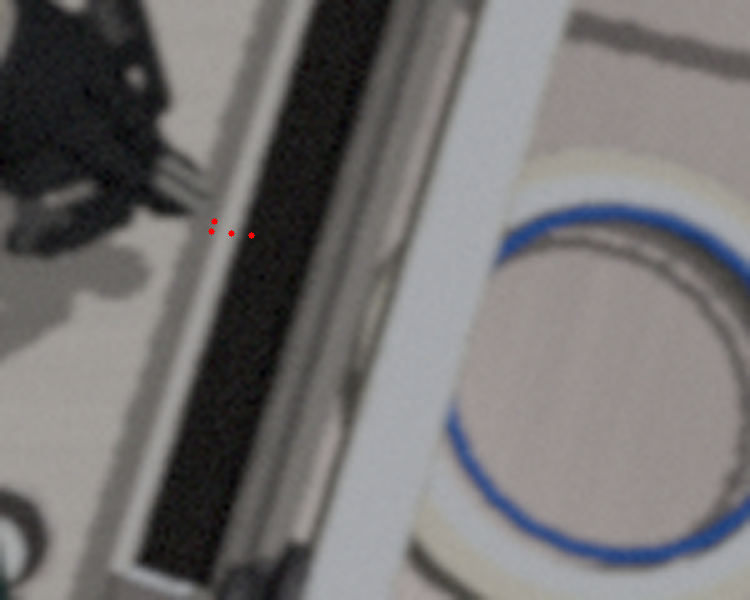

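```bash
python3 - <<'E'
from h import *
d=np.load("w4.npz");Rm=R.from_rotvec(d['r']).as_matrix()
print(Rm)
for n in("scene","top"):
    K,P=cam(n);x0,y0=(160,170) if n=="scene" else (400,170)
    z=cv2.imread(f"pics/{n}4.png")
    for zz in np.arange(-.1,.011,.02):
        p=d['p']+Rm@np.array((0,0,zz));q=P[:3,:3].T@(p-P[:3,3]);u=K@q;u=u[:2]/u[2]
        cv2.circle(z,(int((u[0]-x0)*5),int((u[1]-y0)*5)),3,(0,255,255),-1)
    cv2.imwrite(f"pics/{n}4b.png",z)
E
```

```text
[[ 0.9392 -0.243  -0.2428]
 [-0.3435 -0.6641 -0.664 ]
 [ 0.0001  0.707  -0.7072]]
```

View pics/scene4b.png

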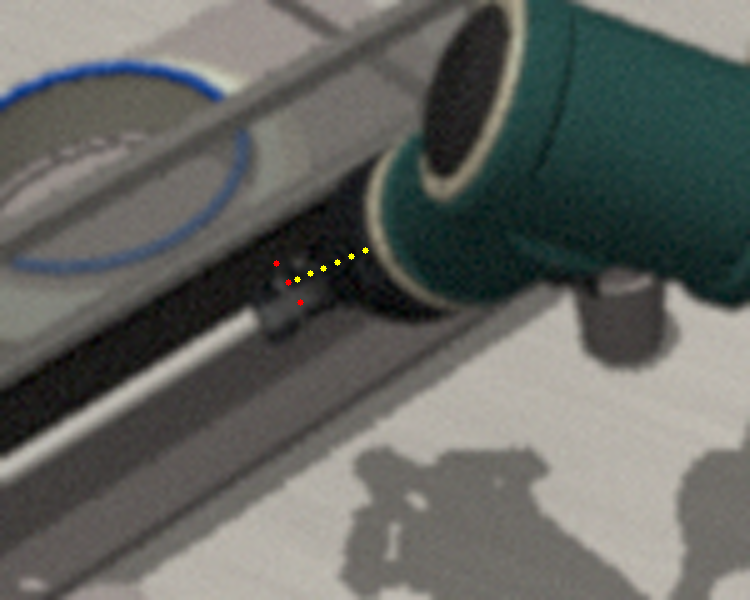

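View pics/top4b.png

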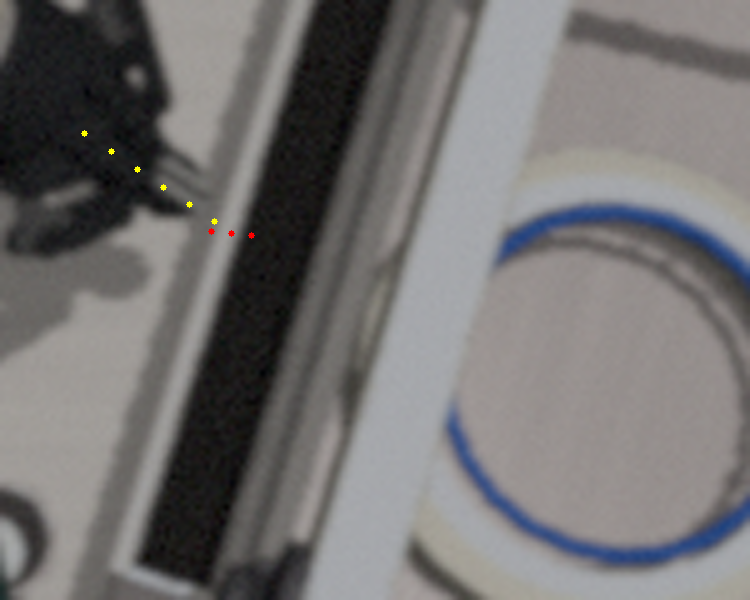

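The fingertips rose in front of the lip without touching it: the lip still stands at about 0.115 and the force is about 0. The wrist and top views put the shut fingertips some 40 mm further back along the tool than I assumed. I'll back down, go deeper and re-check.

Request:
arm_command --steps '[0,-0.44,0.44,0,0,0,0,0,-0.44,0.44,0,0,0,0,0,-0.44,0.44,0,0,0,0,0,-0.44,0.44,0,0,0,0,0,0.32,0.32,0,0,0,0,0,0.32,0.32,0,0,0,0,0,0,0,0,0,0,0]'

```text
time: 10.52
tool_pos: [0.5752, -0.1561, 0.0453]
tcp_rot: [2.326, -0.415, -0.17]
wrist_force: [0.8, -0.3, 0.1]
width: 0.001
```

```bash
python3 snap.py w5; python3 - <<'E'
from h import *
c=bot.read_camera("top");cv2.imwrite("pics/t5.png",cv2.resize(c["img"][170:290,400:550,::-1],None,fx=5,fy=5,interpolation=cv2.INTER_CUBIC))
E
```

```text
10.525 [ 0.1002  0.5258  1.7906 -0.7176  1.315   0.8199] [ 0.5752 -0.1561  0.0453] [ 0.7742 -0.2546  0.0781] hood [-0.0283 -0.0009  0.0453]
```

View pics/w5.png

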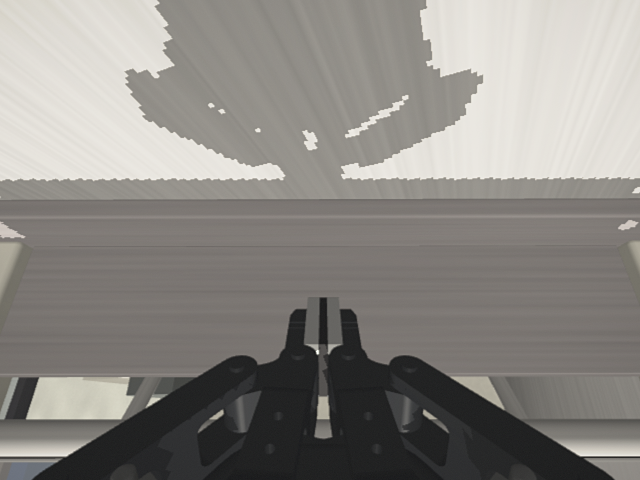

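View pics/t5.png

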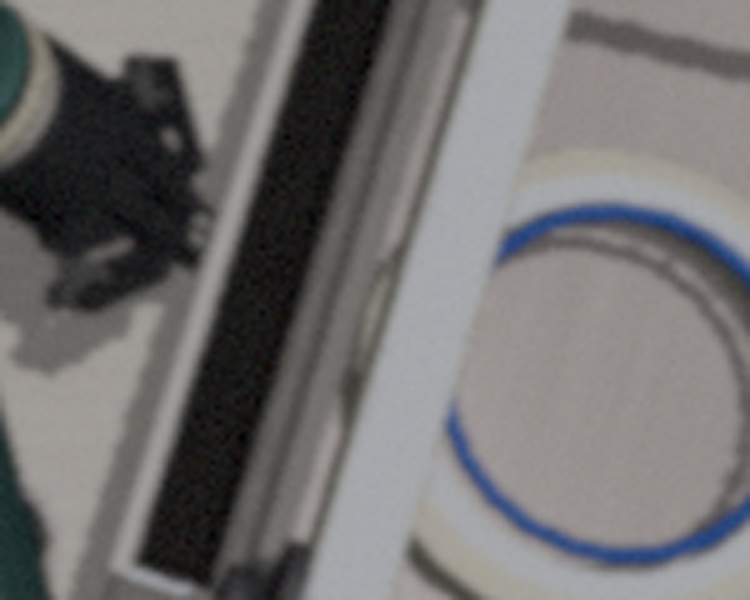

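Request:
arm_command --steps '[0,0.18,-0.18,0,0,0,0,0,0.18,-0.18,0,0,0,0,0,0.18,-0.18,0,0,0,0,0,0.18,-0.18,0,0,0,0]'

```text
time: 11.12
tool_pos: [0.5761, -0.154, 0.0749]
tcp_rot: [2.328, -0.412, -0.169]
wrist_force: [2.6, 1.2, -4.6]
width: 0.001
```

```bash
python3 snap.py w6
```

```text
11.125 [ 0.1028  0.4865  1.7819 -0.7085  1.3502  0.7869] [ 0.5761 -0.154   0.0749] [ 2.636   1.1671 -4.572 ] hood [-0.0305 -0.0008  0.0749]
```

View pics/w6.png

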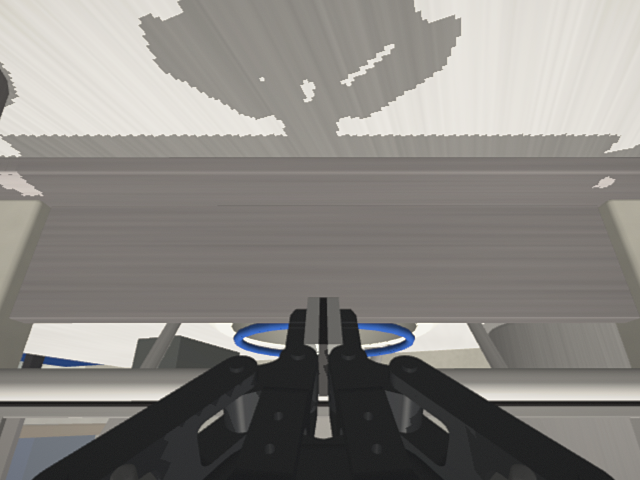

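Request:
arm_command --steps '[0,0.18,-0.18,0,0,0,0,0,0.18,-0.18,0,0,0,0,0,0.18,-0.18,0,0,0,0,0,0.18,-0.18,0,0,0,0,0,0.18,-0.18,0,0,0,0,0,0.18,-0.18,0,0,0,0,0,0.18,-0.18,0,0,0,0,0,0.12,-0.12,0,0,0,0]'

```text
time: 12.18
tool_pos: [0.576, -0.1541, 0.1342]
tcp_rot: [2.328, -0.412, -0.169]
wrist_force: [3.2, 4.2, -3.8]
width: -0.003
```

```bash
python3 snap.py w7;python3 - <<'E'
from h import *
c=bot.read_camera("scene");cv2.imwrite("pics/s7.png",cv2.resize(c["img"][80:320,75:375,::-1],None,fx=2.5,fy=2.5,interpolation=cv2.INTER_CUBIC))
E
```

```text
12.175 [ 0.1028  0.4151  1.7574 -0.6973  1.424   0.7245] [ 0.576  -0.1541  0.1342] [ 3.2396  4.2107 -3.7572] hood [-0.0304 -0.0008  0.1342]
```

View pics/w7.png

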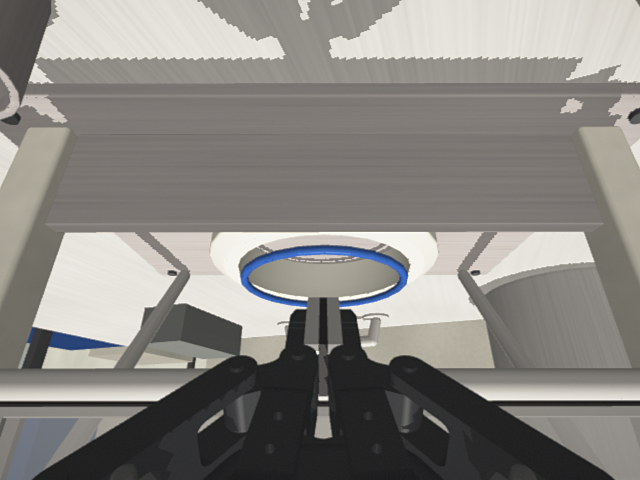

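View pics/s7.png

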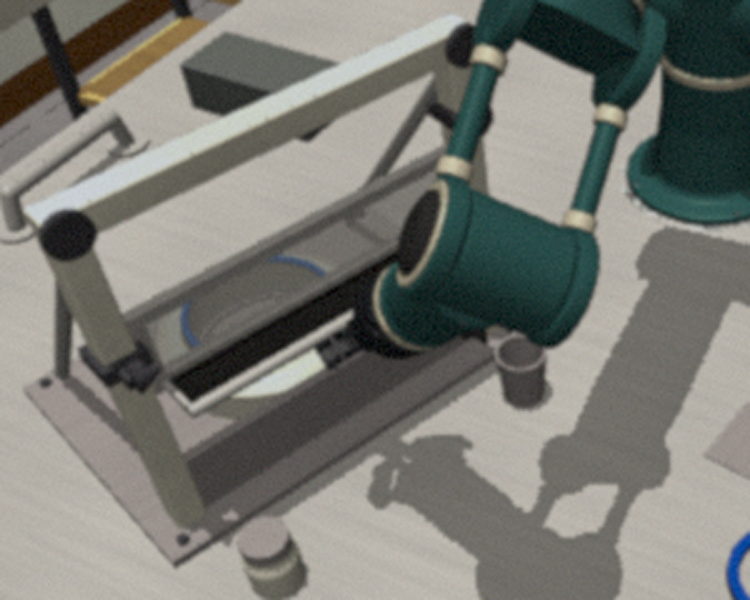

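```bash
python3 - <<'E'
from h import *
def onx(n,uv,x,k=None):
    o,d=ray(n,uv,k);return hood(o+d*((x-(o-O)@UX)/(d@UX)))
for f in("w3","w6","w7"):
    k=wkp(f+".npz");im=cv2.imread(f"pics/{f}.png",0).astype(int)
    print(f,im[355:412,100].tolist())
    for v in(369,397,401):print(v,onx(None,(100,v),-.05,k))
print("scene start lip",onx("scene",(80+403/5,190+368/5),-.05),"tip",onx("scene",(80+293/5,190+190/5),-.038))
print("scene now lip",onx("scene",(75+188/2.5,80+405/2.5),-.05))
print("top start lip",onx("top",(420+245/5,80+345/5),-.05),"tip",onx("top",(485.4,129.4),-.038))
E
```

```text
w3 [228, 227, 228, 229, 228, 230, 232, 236, 159, 99, 98, 108, 114, 118, 121, 124, 127, 126, 126, 128, 131, 142, 153, 163, 173, 182, 190, 197, 206, 212, 216, 219, 223, 227, 234, 205, 100, 31, 29, 43, 43, 45, 82, 132, 139, 138, 138, 137, 135, 136, 138, 151, 149, 169, 173, 172, 172]
369 [-0.05   -0.1085  0.1076]
397 [-0.05   -0.1051  0.12  ]
401 [-0.05   -0.1047  0.1218]
w6 [228, 228, 228, 229, 227, 227, 227, 231, 228, 130, 154, 171, 171, 122, 93, 97, 104, 110, 114, 118, 121, 123, 126, 127, 127, 127, 128, 131, 136, 146, 154, 163, 172, 179, 186, 193, 199, 207, 211, 213, 217, 221, 224, 228, 234, 204, 100, 30, 26, 41, 44, 81, 133, 139, 137, 138, 137]
369 [-0.05   -0.0937  0.1163]
397 [-0.05   -0.0908  0.127 ]
401 [-0.05   -0.0904  0.1285]
w7 [173, 177, 177, 198, 208, 209, 207, 207, 207, 208, 208, 210, 211, 142, 95, 95, 104, 110, 114, 118, 120, 124, 126, 127, 126, 127, 129, 130, 137, 145, 154, 164, 170, 179, 186, 192, 199, 206, 210, 214, 217, 220, 224, 227, 234, 204, 100, 30, 27, 41, 44, 81, 133, 138, 138, 138, 138]
369 [-0.05   -0.0936  0.1755]
397 [-0.05   -0.0908  0.1863]
401 [-0.05   -0.0904  0.1877]
scene start lip [-0.05    0.1611  0.1083] tip [-0.038   0.1725  0.225 ]
scene now lip [-0.05    0.1645  0.1845]
top start lip [-0.05    0.1463  0.1644] tip [-0.038  0.17   0.238]
```

Request:
arm_command --steps '[0,0.18,-0.18,0,0,0,0,0,0.18,-0.18,0,0,0,0,0,0.18,-0.18,0,0,0,0,0,0.18,-0.18,0,0,0,0,0,0.12,-0.12,0,0,0,0,0,0.06,-0.06,0,0,0,0]'

```text
time: 13.12
tool_pos: [0.5758, -0.1543, 0.1722]
tcp_rot: [2.327, -0.412, -0.17]
wrist_force: [3.9, 3.4, -3.9]
width: 0.0
```

```bash
python3 snap.py w8;python3 - <<'E'
from h import *
c=bot.read_camera("scene");cv2.imwrite("pics/s8.png",cv2.resize(c["img"][180:280,80:230,::-1],None,fx=5,fy=5,interpolation=cv2.INTER_CUBIC))
c=bot.read_camera("top");cv2.imwrite("pics/t8.png",cv2.resize(c["img"][80:200,420:570,::-1],None,fx=5,fy=5,interpolation=cv2.INTER_CUBIC))
E
```

```text
13.125 [ 0.1026  0.3742  1.7356 -0.6925  1.4724  0.6839] [ 0.5758 -0.1543  0.1722] [ 3.8827  3.3799 -3.8888] hood [-0.0302 -0.0009  0.1722]
```

View pics/w8.png

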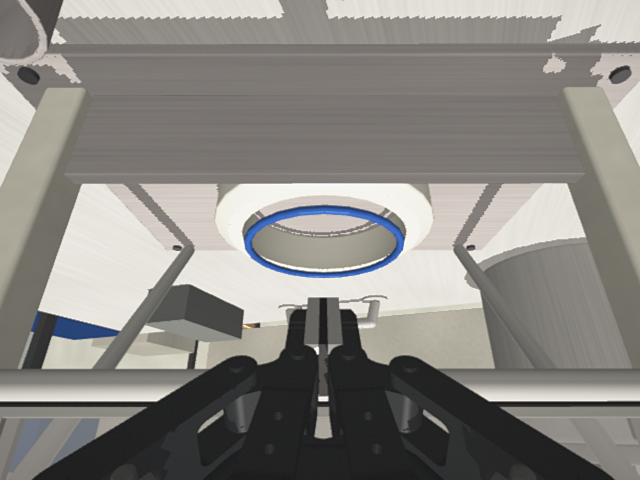

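View pics/s8.png

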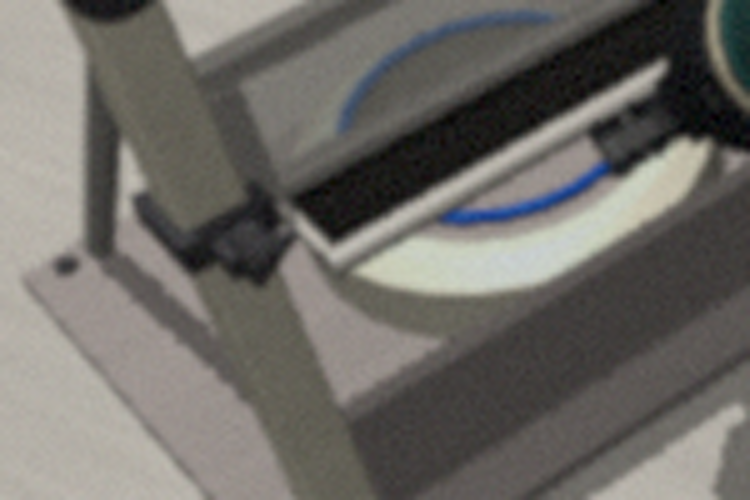

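View pics/t8.png

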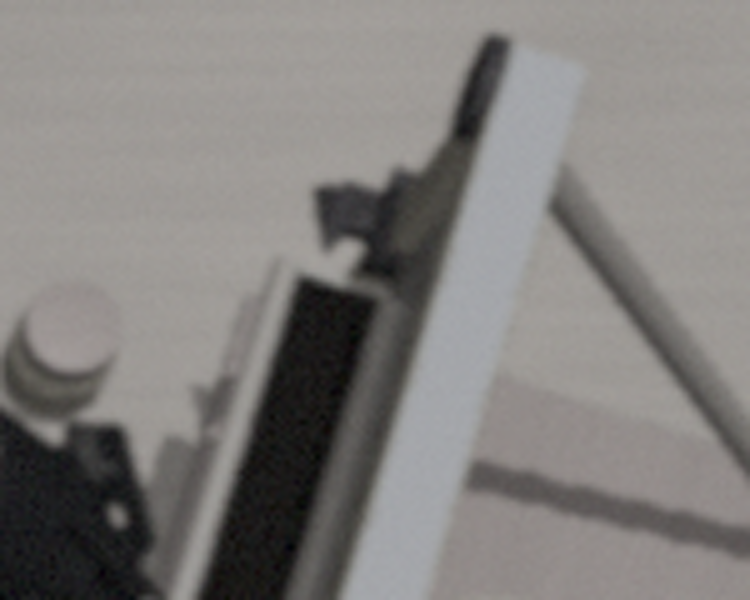

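Request:
arm_command --steps '[0,0.09,-0.09,0,0,0,0,0,0.09,-0.09,0,0,0,0,0,0,0,0,0,0,0]'

```text
time: 13.65
tool_pos: [0.5758, -0.1544, 0.18]
tcp_rot: [2.327, -0.412, -0.17]
wrist_force: [3.2, 5.5, -3.1]
width: -0.0
```

```bash
python3 snap.py w9;python3 - <<'E'
from h import *
c=bot.read_camera("scene");cv2.imwrite("pics/s9.png",cv2.resize(c["img"][190:260,110:200,::-1],None,fx=8,fy=8,interpolation=cv2.INTER_CUBIC))
E
```

```text
13.65 [ 0.1026  0.3664  1.7303 -0.692   1.4827  0.6758] [ 0.5758 -0.1544  0.18  ] [ 3.1884  5.5243 -3.063 ] hood [-0.0301 -0.0009  0.18  ]
```

View pics/s9.png

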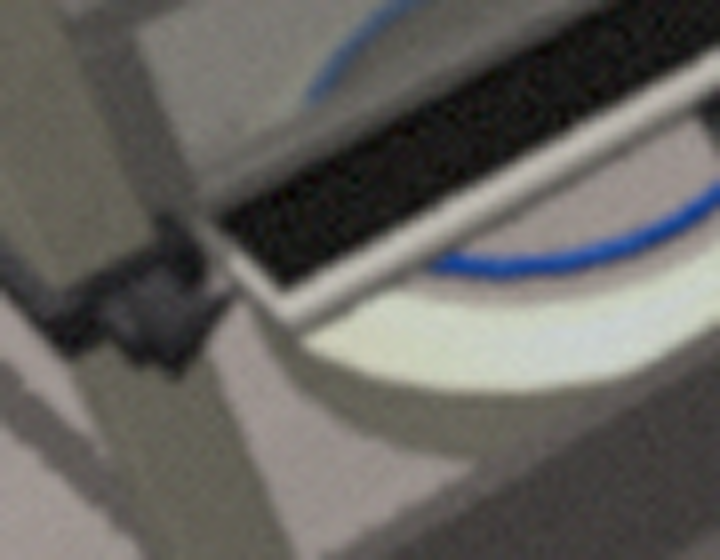

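```bash
python3 - <<'E'
from h import *
def zt_under(f,u,v):
    k=wkp(f+".npz");o,d=ray(None,(u,v),k)
    # project to (x,z) plane
    oh=hood(o);dh=np.array([d@UX,d[2]]);dh/=np.linalg.norm(dh)
    n=np.array([-dh[1],dh[0]]); n=n if n[1]>0 else -n
    p=oh[[0,2]]
    # centre c=( -.05, zc): n.(c-p)=+.006 (centre above ray)
    zc=p[1]+(.006-n[0]*(-.05-p[0]))/n[1];return zc+.006
im=cv2.imread("pics/w9.png",0);print(im[362:374,100].tolist())
print("start w2",zt_under("w2",470,389.5),"w3",zt_under("w3",100,363.5),"w1",zt_under("w1",420,146))
for f in("w7","w8","w9"):print(f,zt_under(f,100,368.5))
def proj(n,h):
    K,P=cam(n);p=O+UX*h[0]+UY*h[1]+np.array([0,0,h[2]]);u=K@(P[:3,:3].T@(p-P[:3,3]));return u[:2]/u[2]
def onx(n,uv,x):
    o,d=ray(n,uv);return hood(o+d*((x-(o-O)@UX)/(d@UX)))
print("scene tip",onx("scene",(139,226.5),-.038))
for uv in[(288,322),(282,300),(200,222)]:print(uv,[onx("scene",(110+uv[0]/8,190+uv[1]/8),x) for x in(-.056,-.05,0)])
k=wkp("w1.npz");T=ray("top",(485.4,129.4));S=ray("scene",(139,226.5));W=ray(None,(512.5,256.5),k)
for r in([T,W],[S,W],[T,S]):
    X,e=tri(r);print(hood(X),e[0])
E
```

```text
[112, 110, 111, 110, 107, 107, 104, 91, 94, 100, 106, 110]
start w2 0.11891066546409532 w3 0.11713602299962517 w1 0.11507835463781507
w7 0.18733487515827488
w8 0.2253443795240429
w9 0.23321553327408656
scene tip [-0.038   0.1705  0.2281]
(288, 322) [array([-0.056 ,  0.1651,  0.2262]), array([-0.05  ,  0.1635,  0.2205]), array([0.    , 0.1494, 0.1727])]
(282, 300) [array([-0.056 ,  0.1645,  0.234 ]), array([-0.05  ,  0.1628,  0.2283]), array([0.    , 0.1487, 0.181 ])]
(200, 222) [array([-0.056 ,  0.176 ,  0.2705]), array([-0.05  ,  0.1744,  0.2652]), array([0.    , 0.1611, 0.2204])]
[-0.0373  0.1721  0.2329] 0.00011855294212867501
[-0.0412  0.171   0.233 ] 0.0015608445502685966
[-0.038   0.1721  0.2296] 0.0017139094655685004
```

Request:
arm_command --steps '[0,-0.15,0.15,0,0,0,0,0,-0.2,0.2,0,0,0,0,0,-0.25,0.25,0,0,0,0,0,-0.4,-0.4,0,0,0,0,0,-0.6,-0.6,0,0,0,0,0,-0.6,-0.6,0,0,0,0,0,-0.6,-0.6,0,0,0,0,0,-0.6,-0.6,0,0,0,0,0,-0.6,-0.6,0,0,0,0,0,0,0,0,0,0,0]'

```text
time: 15.1
tool_pos: [0.6263, -0.0165, 0.1537]
tcp_rot: [2.327, -0.409, -0.169]
wrist_force: [-0.1, -1.2, 1.0]
width: 0.0
```

```bash
python3 snap.py w10;python3 -c "
import cv2
a=cv2.imread('pics/w10.png');cv2.imwrite('pics/w10z.png',cv2.resize(a[320:460,420:600],None,fx=4,fy=4,interpolation=cv2.INTER_CUBIC))"
```

```text
15.1 [ 0.2798  0.5281  1.5495 -0.6092  1.5901  0.7848] [ 0.6263 -0.0165  0.1537] [-0.1277 -1.1554  0.9654] hood [-0.1769 -0.0001  0.1537]
```

View pics/w10.png

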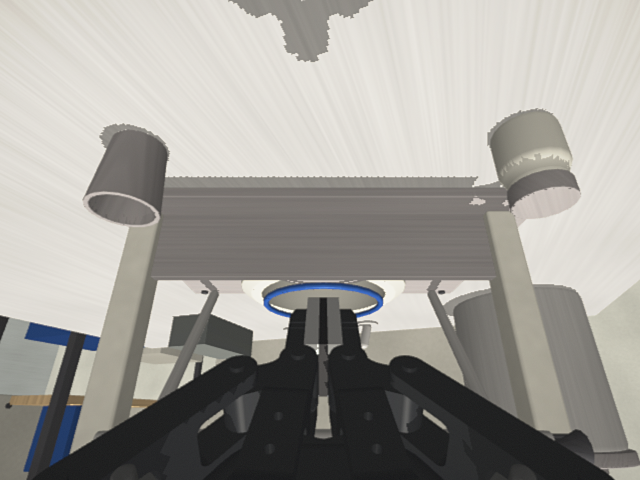

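View pics/w10z.png

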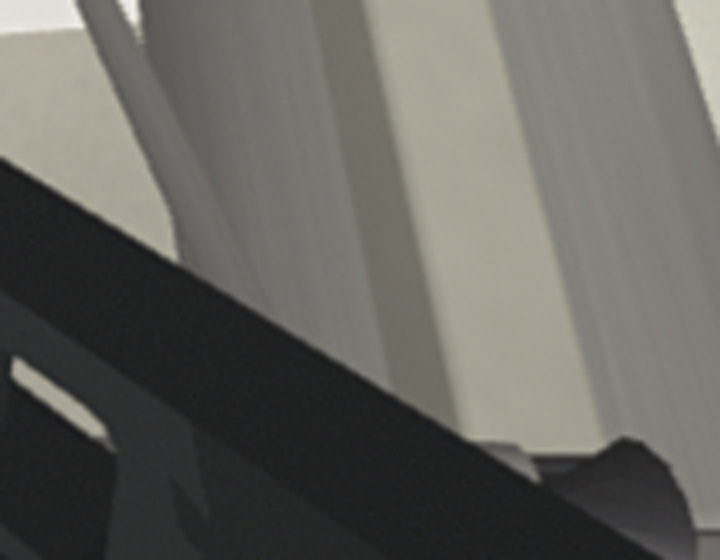

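The fingers are clear, but the gripper linkage hides the pointer. I'll raise the arm in free space for a view of both.

Request:
arm_command --steps '[0,0.3,-0.7,0,0,0,0,0,0.3,-0.7,0,0,0,0,0,0.6,-0.9,0,0,0,0,0,0.6,-0.9,0,0,0,0,0,0,0,0,0,0,0]'

```text
time: 15.78
tool_pos: [0.6375, 0.0094, 0.2658]
tcp_rot: [2.33, -0.417, -0.16]
wrist_force: [0.0, 0.5, 0.1]
width: -0.0
```

```bash
python3 snap.py w11;python3 -c "
import cv2
a=cv2.imread('pics/w11.png');cv2.imwrite('pics/w11z.png',cv2.resize(a[240:380,420:600],None,fx=4,fy=4,interpolation=cv2.INTER_CUBIC))"
```

```text
15.775 [ 0.3079  0.4696  1.4168 -0.6059  1.7563  0.704 ] [0.6375 0.0094 0.2658] [0.0046 0.5249 0.068 ] hood [-0.2051  0.0016  0.2658]
```

View pics/w11.png

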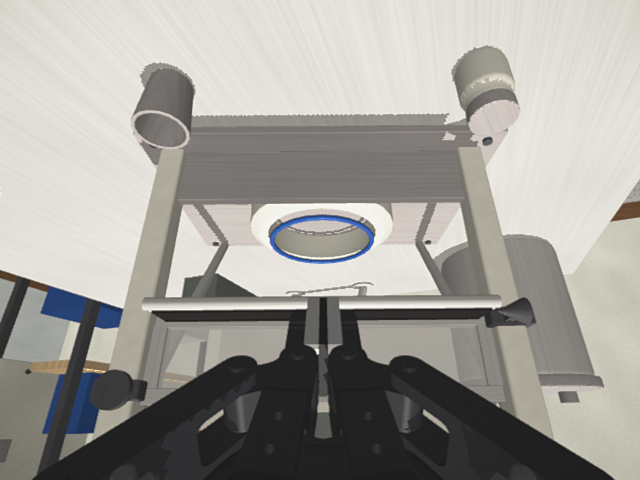

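View pics/w11z.png

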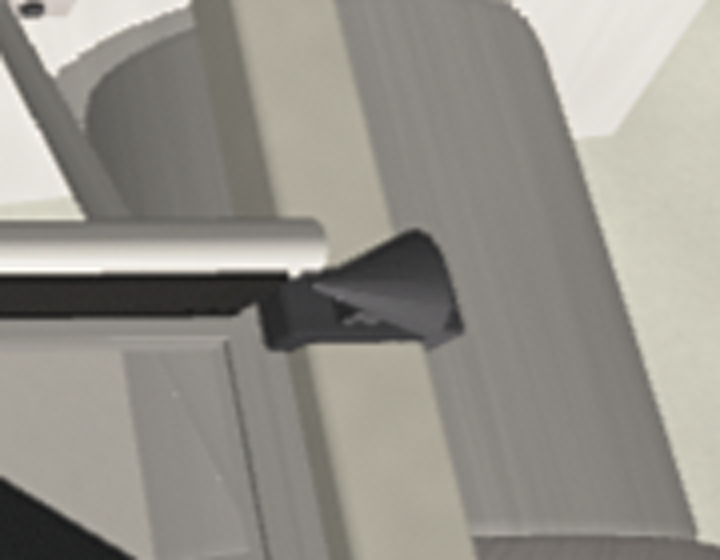

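```bash
python3 - <<'E'
from h import *
k=wkp("w11.npz")
def onx(uv,x):
    o,d=ray(None,uv,k);return hood(o+d*((x-(o-O)@UX)/(d@UX)))
for x in(-.036,-.04):print("tip",onx((498,311.25),x))
for x in(-.05,-.046):print("stripfront",onx((480,308.5),x))
print("under",onx((480,295),-.052))
o,d=ray(None,(480,295),k);oh=hood(o);dh=np.array([d@UX,d[2]]);dh/=np.linalg.norm(dh);n=np.array([-dh[1],dh[0]]);p=oh[[0,2]]
n=n if n[1]>0 else -n
print("top from tangent",p[1]+(.006-n[0]*(-.05-p[0]))/n[1]+.006)
print(tri([ray(None,(498,311.25),k),ray(None,(512.5,256.5),wkp("w1.npz"))]))
E
```

```text
tip [-0.036   0.1713  0.2332]
tip [-0.04    0.1693  0.2343]
stripfront [-0.05    0.1483  0.2342]
stripfront [-0.046   0.15    0.2331]
under [-0.052   0.15    0.2217]
top from tangent 0.23335932874174836
(array([ 0.7394, -0.1993,  0.2352]), [np.float64(0.0004434258290927423), np.float64(0.0004434258290928826)])
```

In the same picture the lip's top is at 0.2334 m and the pointer's tip at 0.2332–0.2343 m. The arm is clear and at rest, so I'm handing in.

```bash
python3 -c "
from workcell import bot
print(bot.finish_job(), bot.read_state()['time'])"
```

```text
the job is handed in; nothing more can be done
the job is handed in; nothing more can be done
```

The window now stands level with the pointer's tip, to within about 1 mm by my last measurement. I pushed it up from beneath the lip with shut fingers tilted at 45°, at about 0.06 m/s. I then lowered the fingers off, drew the arm back and handed the job in at about 16 s.

**Final check:** in one wrist-camera picture taken after letting go, the lip's top measured 0.2334 m and the tip 0.2332 to 0.2343 m. The measured force was near zero. The clips and bystanders looked unmoved in the pictures, but I did not measure them again.

**What went wrong or disagreed:**
- **First approach missed:** the fingertips rose in front of the lip without touching it. In the camera views the shut fingertips sat about 40 mm further back along the tool than the 14 mm ahead of the TCP that the description gives. I backed down, went in deeper, and the second push made contact at about 5 N.
- **Scene camera less certain:** it read about 5 mm lower than the wrist camera for the tip. It put the lip at 0.224 to 0.232 m against a tip at 0.228 m, which still agrees to within about 4 mm.

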